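# Swing the camera boom down, release it and hold it fully extended

### The arm

A 6-joint arm with a two-finger parallel gripper is mounted at the origin on a cart in front of the work surface, level with it; the furniture and walls round the work are solid. World frame = base frame: x ahead of the robot, y to its left, z up, the work surface at z = 0. Lengths are in m, angles in degrees, forces in N, time in s.
With the tool pointing down it reaches from about 0.375 to 0.9 m from the base axis. Payload 3.1 kg.
Tool frame: the origin (TCP) lies on the centre line of the jaws, within the pads' length; the fingertips stand finger_overhang ahead of it and the grasp point (between the pads) lies 5 mm behind it (finger_overhang is the distance from the TCP to the fingertips, in m); z points along the fingers, y is the line along which they close (so a half turn about z gives the same grasp; the last joint's range is limited). The gripper opens to 87 mm and grips with 3 to 60 N. Pads are 19 mm wide; open, the fingers measure 117 mm over their backs; the gripper's body (75 mm by 190 mm) begins 51 mm behind the grasp point.
Start: joints at [57.153, 30.224, 82.088, -0, 67.689, -10.227], TCP at [0.24, 0.577, 0.237] pointing down, gripper open.
Joint ranges: [-176.69, 176.69], [-43.24, 126.21], [12.49, 139.97], [-82, 262], [0, 151.66], [-163.58, 163.58]. Speed limits (degrees/s): [159.86, 159.86, 180, 180, 180, 180].

### API

Orientations are given as a 3x3 rotation matrix whose columns are the frame's x, y, z axes.
In Python, from rig import read_state, capture, calibration, hand_in, finger_overhang gives the robot as it stands.
- The arm moves only by the tool send_rows, never from a script. Its argument "plan" is a list of rows, each a list of 5 numbers: the closure in counts, from 0 (fully open) to 255 (shut), then the shift along the tool's x, y, z in m, then the turn about the tool's z in rad. A call has 1 to 20 rows; each row shifts and turns the commanded pose from where the row before left it, along the tool's axes as they then stand; what a row does not reach is not made up. A row lasts 1/12 s, in which the tool goes at most 41.7 mm and 7.16 degrees, less where a joint would pass 70% of its speed; a pose out of reach is approached as far as the arm can. A call is refused whole if a number of a shift passes 0.0417 or a number of a turn 0.125, either way. A call with a gripper value outside its range is refused whole. The fingers move at their own pace and stop on an object; the grip force is fixed at half the most. Time passes only in rows, so rows that do not move let the fingers close. It gives the time, the measured TCP pose, the force, the opening and the grip force at its end, in the units of the state.
- read_state(): the state, without advancing time (a new reading comes with each control period).
- capture(name): name is "scene" or "top" or "wrist"; returns (picture, depth): 400x640x3 uint8, blue, green, red; 400x640 float32, m along the optical axis (not along the pixel's ray), 0 where there is no reading.
- calibration(name): a dict with "fx", "fy", "cx", "cy" (pixels), "xyz" and "rotation" of the camera in the world. Camera axes: x right, y down, z forward; pixel columns grow to the right and rows downward; lengths in m; the calibration is good to about 2 mm. A picture is of the moment at which its call begins: read the wrist's pose just before it. calibration takes no time and is no camera call; for the wrist camera it gives the pose at the moment of the call.
- hand_in(): hands the job in; it is judged then, once.
The state is a dict: "time_s": time; "joint_positions": joint angles; "qvel": joint speeds; "tau": joint torques, N m; "position": TCP position; "tcp_rot": TCP orientation; "force": force on the tool from outside, world axes, zero at the start; "moment": the same for the moment, N m; "opening": opening from 0.0 (shut) to 1.0 (fully open); "grasp_force": force on a finger pad.
Only numpy, scipy, OpenCV 4.12 (cv2) and the standard library are available. Lean on these libraries where they do the work, as an engineer would, in place of code of your own. Each camera call takes 0.05 s, during which the arm holds its last target. There are 200 camera calls.

### The job

Get the camera boom ready for a low shot: swing the upright boom down until it lies fully in its cradle, then press the red release button all the way in, then take the small camera at its tip and pull the telescope straight out past the first stop to the second, fully extended. Springs pull it back in, so finish while still gripping the camera and holding it still, boom lying in the cradle and both sections fully out. Leave the honey jar, the espresso cup and the two tins where they stand.

Things in the scene. Friction and masses are not known exactly. Their poses are not given: they have to be found in the camera images.
- stand: Dark steel base plate fixed to the worktop, 195 x 84 x 10 mm, with an aluminium two-cheek hinge at one end and a black U-shaped cradle (top of its cheeks 63 mm above the worktop, centred 125 mm from the hinge, 48 mm wide) near the other. Origin on the worktop right below the hinge axis; x level, pointing from the hinge to the cradle, the way the boom swings down and later extends; y level, along the hinge axis; z up. Plate from x -50 to +145 mm.
- boom_hinge (a point): Hinge axis at the foot of the boom, 58 mm above the worktop, over the origin of the stand. The boom is a grey round tube 28 mm in diameter that ends 151 mm from this axis; beyond it are two collars and then the camera.
- boom (a joint): Swing of the boom about the hinge, rad: 0 = upright, 1.571 = lying level in the cradle along the stand's x (hard stop). Stiff hinge: the boom stays at whatever angle it is left; it takes about 1 to 3 N pushed at the camera.
- release_top (a point): Middle of the outer face of the red round release button, 16 mm in diameter, on the boom 85 mm from the hinge, 25 mm off the boom's centre line. It is on the boom's back while upright (away from the cradle) and on top, face up at 83 mm above the worktop, when the boom lies.
- release (a joint): Travel of the release button, m: 0 = out (telescope locked), 0.005 = fully in (unlocked). It takes about 4 N and stays in once pressed.
- section1 (a joint): Extension of the first, wider section out of the boom, m: 0 = in, 0.055 = out at its stop (the first stop). Spring pulls it in with 0.8 to 3 N. Locked until the button is pressed.
- section2 (a joint): Extension of the second, thinner section out of the first, m: 0 = in, 0.055 = out at its stop (the second stop, 110 mm of pull in all). Spring pulls it in with 4 to 7 N, so it comes out after the first section. Locked until the button is pressed.
- camera: Small black film camera at the tip of the boom, the part to grip. 44 mm wide along the hinge axis (its y, the grasp), 40 mm along its x (vertical once the boom lies) and 34 mm along its z (along the boom, lens outwards, 7 mm more for the lens). Origin at its middle, 190 mm from the hinge axis with the telescope in; 58 mm above the worktop once the boom lies.
- honey_jar: Honey jar with a grey lid, 71 mm in diameter, 110 mm high, loose bystander; origin under its centre.
- espresso_cup: Small grey-green cup, blue inside, 63 mm in diameter, 86 mm with its handle, 50 mm high, loose bystander; origin under its centre.
- low_tin: Low tin, 76 mm in diameter, 58 mm high, loose bystander; origin under its centre.
- tall_tin: Tall tin, 76 mm in diameter, 110 mm high, loose bystander; origin under its centre.

How it is judged:
By the outcome, as a careful person would: the job done as asked, in the order asked, and still so for the second after the job is handed in, while the arm keeps its last pose, push and grip.
It also fails if it takes over 53 s, if anything falls off the work surface, if the arm or the gripper's body presses on something with over 40 N, if the wrist force passes 120 N, or if a joint passes its speed limit or range.

## Working session

There is one attempt and no reset: what is moved stays moved. The work goes in short steps, Python scripts to look and compute and a tool call to move; the robot and the scene stay as the last step left them, time stands still between calls to the robot, and variables do not carry over. Pictures are saved under pics/ and viewed, at most 10 in all, crops included, and the job is handed in when it is done.

Besides the shell and the picture viewer there is one more tool, called after ">>>" as name(argument=value, ...) on one line, values as JSON. send_rows: Moves the arm, as the interface text tells. Its arguments: {"type":"object","properties":{"plan":{"type":"array","items":{"type":"array","items":{"type":"number"}}}},"required":["plan"]}

```bash
mkdir -p pics; ls
python3 - <<'E'
from rig import *
import cv2,numpy as np
s=read_state();print(s['time_s'],s['position'],np.round(s['tcp_rot'],3).tolist(),s['opening'],finger_overhang)
for n in('scene','top'):
    p,d=capture(n);cv2.imwrite(f'pics/{n}0.png',p);np.save(f'pics/{n}0.npy',d);c=calibration(n);print(n,{k:np.round(v,3).tolist() for k,v in c.items()})
E
```

```text
pics
0.0 [0.23996202 0.57633063 0.23556939] [[-0.923, 0.385, -0.001], [0.385, 0.923, -0.002], [0.0, -0.002, -1.0]] 1.0007068087577624 0.014
scene {'fx': 501.168, 'fy': 501.168, 'cx': 317.071, 'cy': 196.855, 'xyz': [-0.026, -0.72, 1.047], 'rotation': [[0.739, -0.479, 0.474], [-0.673, -0.537, 0.508], [0.011, -0.694, -0.719]]}
top {'fx': 511.274, 'fy': 511.274, 'cx': 319.055, 'cy': 199.48, 'xyz': [0.349, -0.101, 1.649], 'rotation': [[-0.003, -0.992, 0.126], [-1.0, 0.004, 0.009], [-0.009, -0.126, -0.992]]}
```

View pics/scene0.png

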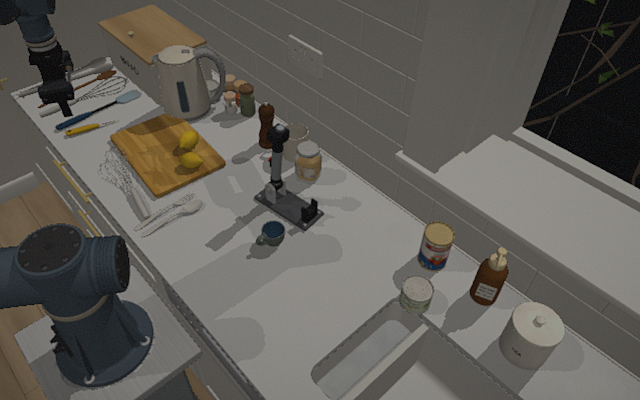

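View pics/top0.png

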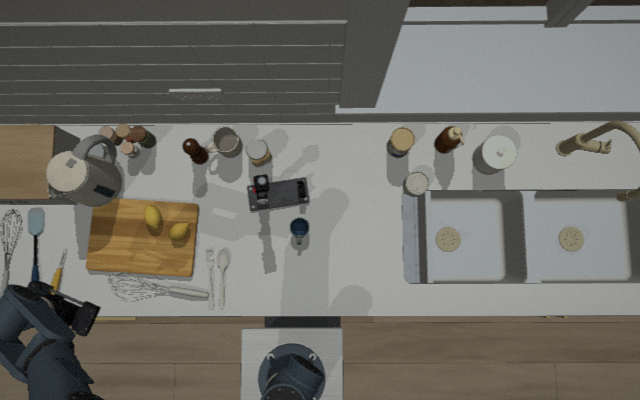

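The scene view shows the boom upright at about (278,160), with the cradle at (310,212), the cup at (272,234) and the jar at (308,160). In the top view the plate spans (249..310, 178..210) and the camera is at (262,182). I'll enlarge both.

```bash
cat > h.py <<'E'
import numpy as np,cv2
from rig import *
def ray(n,u,v,z,c=None):
    c=c or calibration(n);d=np.array(c['rotation'])@[(u-c['cx'])/c['fx'],(v-c['cy'])/c['fy'],1];o=np.array(c['xyz'])
    return o+d*(z-o[2])/d[2]
def cloud(n,d,c=None):
    c=c or calibration(n);v,u=np.indices(d.shape);P=np.stack([(u-c['cx'])/c['fx']*d,(v-c['cy'])/c['fy']*d,d],-1)
    return P@np.array(c['rotation']).T+c['xyz']
E
python3 - <<'E'
from h import *
a=cv2.imread('pics/top0.png')[165:255,240:330];a=cv2.resize(a,None,fx=6,fy=6,interpolation=cv2.INTER_CUBIC)
cv2.imwrite('pics/topc.png',cv2.convertScaleAbs(a,alpha=1.6))
P=cloud('top',np.load('pics/top0.npy'))
Q=cloud('scene',np.load('pics/scene0.npy'))
print('table z',np.median(P[240:250,330:380,2]))
for n,X in(('top',P),('scene',Q)):
    X=X.reshape(-1,3);m=(abs(X[:,0]-.39)<.12)&(abs(X[:,1]+.0)<.2)
    X=X[m]
    for lo,hi in((.006,.014),(.05,.066),(.1,.2),(.2,.225),(.225,.26),(.26,.32)):
        s=X[(X[:,2]>lo)&(X[:,2]<hi)]
        print(n,lo,len(s),s.min(0).round(3) if len(s) else '',s.max(0).round(3) if len(s) else '', s.mean(0).round(3))
E
```

```text
table z -0.0005229564298795397
top 0.006 404 [ 0.273 -0.199  0.006] [0.508 0.199 0.014] [ 0.405 -0.     0.008]
top 0.05 33 [ 0.422 -0.055  0.05 ] [0.494 0.004 0.059] [ 0.459 -0.022  0.052]
top 0.1 0   [nan nan nan]
top 0.2 0   [nan nan nan]
top 0.225 0   [nan nan nan]
top 0.26 0   [nan nan nan]
scene 0.006 80 [ 0.284 -0.13   0.006] [0.509 0.2   0.014] [0.447 0.002 0.009]
scene 0.05 39 [ 0.42  -0.059  0.05 ] [0.497 0.004 0.054] [ 0.458 -0.025  0.051]
scene 0.1 0   [nan nan nan]
scene 0.2 0   [nan nan nan]
scene 0.225 0   [nan nan nan]
scene 0.26 0   [nan nan nan]<stdin>:12: RuntimeWarning: Mean of empty slice.
  ret = um.true_divide(
```

View pics/topc.png

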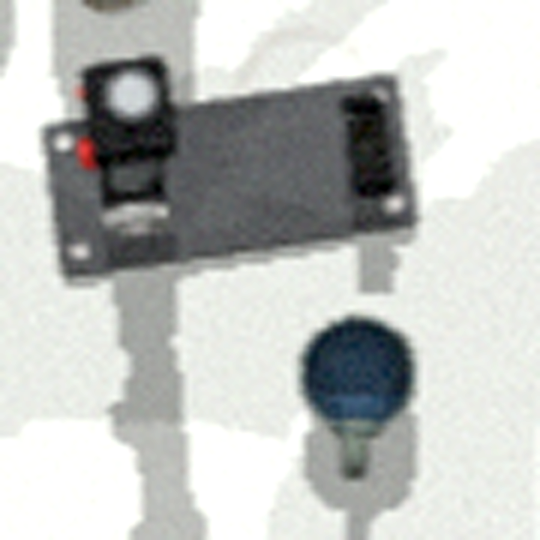

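The crop shows the plate corners near (44,125), (398,75), (413,235) and (65,276). The camera is at about (128,108), the red button at the left edge near (88,152), and the cup at (357,372).

Run:
```python
from h import *
R=lambda x,y,z:ray('top',(x+.5)/6-.5+240,(y+.5)/6-.5+165,z)
c=np.array([R(44,125,.01),R(398,75,.01),R(413,235,.01),R(65,276,.01)]);print(c.round(4))
x=(c[1]+c[2]-c[0]-c[3])/2;print(np.linalg.norm(x), np.linalg.norm((c[0]+c[1]-c[2]-c[3])/2))
y=(c[0]+c[1]-c[2]-c[3])/2
print(np.degrees(np.arctan2(x[1],x[0])),np.degrees(np.arctan2(y[1],y[0]))-90)
th=np.arctan2(x[1],x[0]);ex=np.array([np.cos(th),np.sin(th),0]);m=c.mean(0);m[2]=0;o=m-ex*.0475
print('hinge',o,'ex',ex,'cam top lens',R(130,95,.265),'expected',o)
print('cam tip pred',o+ex*.19,'ext',o+ex*.3)
print('cup',R(357,372,.05),'jar',ray('top',258,147,.11))
Q=cloud('scene',np.load('pics/scene0.npy'));P=cloud('top',np.load('pics/top0.npy'))
for X,n in((P,'t'),(Q,'s')):
  X=X.reshape(-1,3);m=(np.hypot(X[:,0]-o[0],X[:,1]-o[1])<.06)&(X[:,2]>.08);s=X[m];print(n,len(s));
  if len(s):print(s.min(0),s.max(0),s.mean(0))
s=read_state();print(s['position'],s['time_s'])
```

```text
[[ 0.6044  0.1476  0.01  ]
 [ 0.631  -0.044   0.01  ]
 [ 0.5436 -0.0521  0.01  ]
 [ 0.5222  0.1351  0.01  ]]
0.19092661904723676 0.0853876707744081
-82.76896379649357 -83.05431784682906
hinge [0.56930324 0.09379505 0.        ] ex [ 0.12587063 -0.99204666  0.        ] cam top lens [0.57829796 0.06983365 0.265     ] expected [0.56930324 0.09379505 0.        ]
cam tip pred [ 0.59321866 -0.09469382  0.        ] ext [ 0.60706442 -0.20381895  0.        ]
cup [ 0.46696073 -0.02401096  0.05      ] jar [0.70825041 0.10013438 0.11      ]
t 303
[0.54910478 0.04872223 0.08246587] [0.59721982 0.10579098 0.27588241] [0.56875604 0.07254553 0.23933995]
s 797
[0.54862552 0.04469066 0.08012579] [0.59785571 0.10795406 0.27465596] [0.56736338 0.06950381 0.20043022]
[0.24001783 0.57637396 0.23566965] 0.1
```

>>> send_rows(plan=[[255,0,0,0,0.125],[255,0,0,0,0.125],[255,0,0,0,0.125],[255,0,0,0,0.125],[255,0,0,0,0.125],[255,0,0,0,0.125],[255,0,0,0,0.125],[255,0,0,0,0.125],[255,0,0,0,0.05],[255,0,0,0,0],[255,0,0,0,0]])

```text
time_s: 1.02
position: [0.2402, 0.5767, 0.2361]
tcp_rot: [[-0.127, 0.992, -0.001], [0.992, 0.127, -0.001], [-0.001, -0.001, -1.0]]
force: [-0.8, 0.0, -0.8]
opening: 0.246
grasp_force: 0.0
```

>>> send_rows(plan=[[255,-0.035,0.022,0,0],[255,-0.035,0.022,0,0],[255,-0.035,0.022,0,0],[255,-0.035,0.022,0,0],[255,-0.035,0.022,0,0],[255,-0.035,0.022,0,0],[255,-0.035,0.022,0,0],[255,-0.035,0.022,0,0],[255,-0.035,0.022,0,0],[255,-0.035,0.022,0,0],[255,-0.035,0.022,0,0],[255,0,0,0,0],[255,0,0,0,0],[255,0,0,0,0]])

```text
time_s: 2.18
position: [0.5283, 0.2252, 0.2362]
tcp_rot: [[-0.125, 0.992, -0.001], [0.992, 0.125, 0.0], [0.0, -0.001, -1.0]]
force: [-0.2, 0.2, -0.0]
opening: 0.003
grasp_force: 0.0
```

Run:
```python
from h import *
s=read_state();o=np.array([.5693,.0938,0]);ex=np.array([.1236,-.9923,0]);yh=np.array([.9923,.1236,0])
print(s['time_s'],s['position'],s['tcp_rot'].round(3).tolist(),s['opening'],s['force'],'rel',(s['position']-o)@ex,(s['position']-o)@yh)
c=calibration('wrist');p,d=capture('wrist');cv2.imwrite('pics/w1.png',p);P=cloud('wrist',d,c)
R=np.stack([ex,yh,[0,0,1]]);X=(P.reshape(-1,3)-o)@R.T
for lo,hi in((.08,.12),(.12,.16),(.16,.19),(.19,.21),(.21,.24),(.24,.26),(.26,.28)):
    t=X[(X[:,2]>lo)&(X[:,2]<hi)&(abs(X[:,1])<.04)&(abs(X[:,0]-.02)<.06)]
    print(lo,len(t),t.min(0).round(3) if len(t) else'',t.max(0).round(3) if len(t) else '')
```

```text
2.1833 [0.52832559 0.22521991 0.23620176] [[-0.125, 0.992, -0.001], [0.992, 0.125, 0.0], [0.0, -0.001, -1.0]] 0.0030141237229513815 [-0.20596628  0.24349917 -0.00681391] rel -0.13547241014609687 -0.024415410520665537
0.08 5 [ 0.001 -0.016  0.09 ] [ 0.009 -0.015  0.104]
0.12 0  
0.16 0  
0.19 0  
0.21 0  
0.24 0  
0.26 0
```

View pics/w1.png

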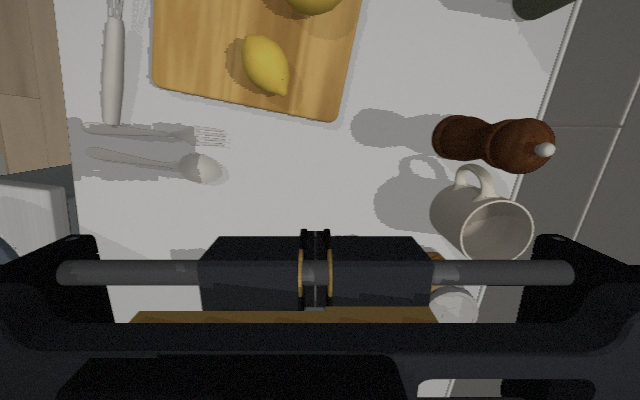

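The wrist view looks away from the boom: the closed fingers are at (315,270) and the mug at (480,225), both clear. Next I compute the push arc.

Run:
```python
import numpy as np
ph=np.r_[0.05,np.arange(.1,1.61,.0625)]
r,off,h=.190,.0195,.0095
x=r*np.sin(ph)-off*np.cos(ph)-h; z=.058+r*np.cos(ph)+off*np.sin(ph)+.014
for i in range(len(ph)): print(round(ph[i],3),x[i].round(4),z[i].round(4),(np.r_[0,-np.diff(x)][i]).round(4),(np.r_[0,-np.diff(z)][i]).round(4))
```

```text
0.05 -0.0195 0.2627 0.0 0.0
0.1 -0.0099 0.263 -0.0095 -0.0003
0.162 0.002 0.2627 -0.0119 0.0003
0.225 0.0139 0.2616 -0.0119 0.0011
0.288 0.0257 0.2597 -0.0118 0.0018
0.35 0.0373 0.2572 -0.0117 0.0026
0.412 0.0488 0.2539 -0.0115 0.0033
0.475 0.0601 0.2499 -0.0112 0.004
0.538 0.071 0.2452 -0.011 0.0047
0.6 0.0817 0.2398 -0.0107 0.0054
0.662 0.092 0.2338 -0.0103 0.006
0.725 0.1019 0.2271 -0.0099 0.0067
0.788 0.1114 0.2199 -0.0095 0.0073
0.85 0.1204 0.212 -0.009 0.0078
0.912 0.1289 0.2037 -0.0085 0.0084
0.975 0.1368 0.1948 -0.008 0.0089
1.038 0.1442 0.1854 -0.0074 0.0094
1.1 0.151 0.1756 -0.0068 0.0098
1.162 0.1571 0.1653 -0.0062 0.0102
1.225 0.1626 0.1547 -0.0055 0.0106
1.288 0.1675 0.1438 -0.0048 0.0109
1.35 0.1716 0.1326 -0.0041 0.0112
1.412 0.1751 0.1212 -0.0034 0.0114
1.475 0.1778 0.1096 -0.0027 0.0116
1.538 0.1797 0.0978 -0.002 0.0118
1.6 0.181 0.0859 -0.0012 0.0119
```

>>> send_rows(plan=[[255,0,0.008,-0.009,0],[255,-0.02,0.008,-0.009,0],[255,-0.03,0.008,-0.009,0],[255,-0.03,0,0,0],[255,-0.02,0,0,0],[255,0,0,0,0],[255,0,0,0,0]])

```text
time_s: 2.82
position: [0.5644, 0.1301, 0.2636]
tcp_rot: [[-0.126, 0.992, -0.001], [0.992, 0.126, 0.001], [0.001, -0.001, -1.0]]
force: [-0.4, 0.5, -0.4]
opening: 0.0
grasp_force: 0.0
```

>>> send_rows(plan=[[255,-0.009,0,0,0],[255,-0.009,0,0,0],[255,-0.009,0,0,0],[255,-0.0119,0,0.0008,0],[255,-0.0119,0,0.0011,0],[255,-0.0118,0,0.0018,0],[255,-0.0117,0,0.0026,0],[255,-0.0115,0,0.0033,0],[255,-0.0112,0,0.004,0],[255,0,0,0,0]])

```text
time_s: 3.65
position: [0.5776, 0.03, 0.2489]
tcp_rot: [[-0.123, 0.992, -0.001], [0.992, 0.123, -0.002], [-0.002, -0.001, -1.0]]
force: [-0.4, -1.1, -0.9]
opening: 0.01
grasp_force: 0.1
```

Run:
```python
from h import *
s=read_state();o=np.array([.5693,.0938,0]);ex=np.array([.1236,-.9923,0]);yh=np.array([.9923,.1236,0])
print(s['time_s'],s['force'],'rel',(s['position']-o)@ex,(s['position']-o)@yh,s['position'][2])
a,d=capture('scene');a=cv2.resize(a[90:250,210:370],None,fx=3.5,fy=3.5,interpolation=cv2.INTER_CUBIC)
cv2.imwrite('pics/s2.png',cv2.convertScaleAbs(a,alpha=1.4))
```

```text
3.65 [-0.40689731 -1.09503358 -0.87864461] rel 0.0643732910474903 0.0002961515350852773 0.24893058617073602
```

View pics/s2.png

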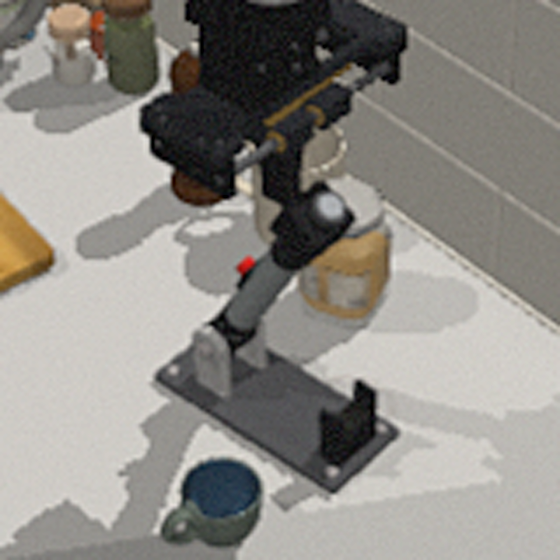

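The boom is tilting well: fingers behind the camera at (310,200), camera swinging towards the cradle at (350,430). Continuing the arc.

>>> send_rows(plan=[[255,-0.011,0,0.0047,0],[255,-0.0107,0,0.0054,0],[255,-0.0103,0,0.006,0],[255,-0.0099,0,0.0067,0],[255,-0.0095,0,0.0073,0],[255,-0.009,0,0.0078,0],[255,-0.0085,0,0.0084,0],[255,-0.008,0,0.0089,0],[255,-0.0074,0,0.0094,0],[255,-0.0068,0,0.0098,0],[255,-0.0062,0,0.0102,0],[255,-0.0055,0,0.0106,0],[255,-0.0048,0,0.0109,0],[255,-0.0041,0,0.0112,0],[255,-0.0034,0,0.0114,0],[255,0,0,0,0]])

```text
time_s: 5.03
position: [0.5903, -0.0818, 0.1185]
tcp_rot: [[-0.125, 0.992, -0.005], [0.992, 0.125, 0.001], [0.001, -0.004, -1.0]]
force: [0.2, -1.0, -0.6]
opening: 0.003
grasp_force: 0.0
```

>>> send_rows(plan=[[255,-0.0027,0,0.008,0],[255,-0.002,0,0.008,0],[255,-0.001,0,0.007,0],[255,0,0,0.005,0],[255,0,0,0.003,0],[255,0,0,0.002,0],[255,0,0,0,0],[255,0,0,0,0]])

```text
time_s: 5.7
position: [0.593, -0.0874, 0.09]
tcp_rot: [[-0.126, 0.992, 0.001], [0.992, 0.126, -0.001], [-0.002, 0.001, -1.0]]
force: [-3.1, -1.1, 10.9]
opening: 0.004
grasp_force: 5.3
```

>>> send_rows(plan=[[255,0,0,0.002,0],[255,0,0,0,0],[255,0,0,-0.01,0],[255,0,0,-0.02,0],[255,0,0,-0.02,0],[255,0,0,0,0],[255,0,0,0,0]])

```text
time_s: 6.28
position: [0.5933, -0.0871, 0.1372]
tcp_rot: [[-0.126, 0.992, 0.003], [0.992, 0.126, -0.001], [-0.001, 0.003, -1.0]]
force: [-0.3, -0.7, -0.2]
opening: 0.004
grasp_force: 0.0
```

Run:
```python
from h import *
s=read_state();o=np.array([.5693,.0938,0]);ex=np.array([.1236,-.9923,0]);yh=np.array([.9923,.1236,0])
print(s['time_s'],s['force'],'rel',(s['position']-o)@ex,(s['position']-o)@yh,s['position'][2])
a,d=capture('wrist');cv2.imwrite('pics/w3.png',a);np.save('pics/w3.npy',d)
b,ds=capture('scene');b=cv2.resize(b[130:250,230:350],None,fx=3.3333,fy=3.3333,interpolation=cv2.INTER_CUBIC)
cv2.imwrite('pics/c3.png',np.hstack([a[:,:,:],cv2.convertScaleAbs(b,alpha=1.4)])[:, 240:])
P=cloud('scene',ds);X=(P.reshape(-1,3)-o)@np.stack([ex,yh,[0,0,1]]).T
t=X[(abs(X[:,1])<.025)&(X[:,0]>.17)&(X[:,0]<.215)&(X[:,2]>.02)&(X[:,2]<.09)];print(len(t),t.min(0),t.max(0),np.percentile(t[:,2],[50,90,97]))
hsv=cv2.cvtColor(a,cv2.COLOR_BGR2HSV);m=((hsv[...,0]<8)|(hsv[...,0]>172))&(hsv[...,1]>170)&(hsv[...,2]>80)
v,u=np.nonzero(m);print(len(u),u.mean() if len(u) else'',v.mean() if len(v) else '', [] if not len(u) else (ray('wrist',u.mean(),v.mean(),.083)-o)@np.stack([ex,yh,[0,0,1]]).T)
```

```text
6.2833 [-0.30879071 -0.72818145 -0.1914995 ] rel 0.18242995024571712 0.0015078302461680433 0.13717530609333492
319 [ 0.17005687 -0.01844241  0.03904741] [0.21494224 0.02488512 0.08224986] [0.07259285 0.07885533 0.08039764]
501 317.98602794411175 106.62874251497006 [0.09653996 0.00042505 0.083     ]
```

View pics/c3.png

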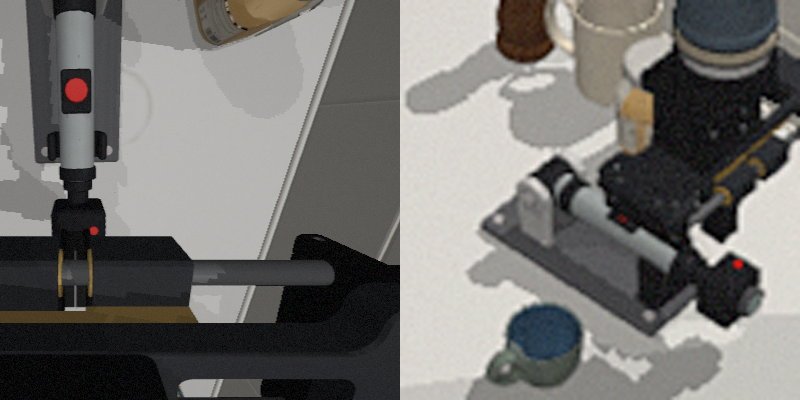

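The boom is level in the cradle. In the wrist picture the button is at (316,90), with a small red camera lamp at (333,231). I'll locate the button from that pixel.

Run:
```python
from h import *
o=np.array([.5693,.0938,0]);ex=np.array([.1236,-.9923,0]);yh=np.array([.9923,.1236,0]);M=np.stack([ex,yh,[0,0,1]])
print((ray('wrist',316,90,.083)-o)@M.T,(ray('wrist',316.5,238,.078)-o)@M.T)
d=np.load('pics/w3.npy');P=(cloud('wrist',d)-o)@M.T
print(P[90,316],P[85:95:3,312:322:3,2])
s=read_state();print((s['position']-o)@M.T)
```

```text
[ 0.08592179 -0.00097735  0.083     ] [ 1.95759495e-01 -1.26906448e-04  7.80000000e-02]
[ 0.08561249 -0.0009716   0.08019586] [[0.08036823 0.07977028 0.08007129 0.07906713]
 [0.07950794 0.07965163 0.08023659 0.08099147]
 [0.07988675 0.07976566 0.08013758 0.08011714]
 [0.08113598 0.07999897 0.081609   0.07985354]]
[1.81810429e-01 1.31871602e-04 1.35423527e-01]
```

>>> send_rows(plan=[[255,0.016,0,0,0],[255,0.03,0,0,0],[255,0.03,0,0,0],[255,0.02,0,0.01,0],[255,0,0,0.01,0],[255,0,0,0.008,0],[255,0,0,0,0],[255,0,0,0.004,0],[255,0,0,0.004,0],[255,0,0,0.003,0],[255,0,0,0.002,0],[255,0,0,0,0]])

```text
time_s: 7.38
position: [0.5807, 0.0077, 0.0952]
tcp_rot: [[-0.125, 0.992, 0.0], [0.992, 0.125, -0.0], [-0.0, 0.0, -1.0]]
force: [0.1, -0.6, 0.7]
opening: 0.008
grasp_force: 0.0
```

>>> send_rows(plan=[[255,0,0,0.001,0],[255,0,0,0.001,0],[255,0,0,0.001,0],[255,0,0,0.001,0],[255,0,0,0,0]])

```text
time_s: 7.8
position: [0.5808, 0.0079, 0.0923]
tcp_rot: [[-0.126, 0.992, 0.001], [0.992, 0.126, -0.001], [-0.001, 0.001, -1.0]]
force: [-1.3, -3.0, 7.9]
opening: 0.004
grasp_force: 3.8
```

>>> send_rows(plan=[[255,0,0,0.001,0],[255,0,0,0.001,0],[255,0,0,0,0]])

```text
time_s: 8.05
position: [0.5809, 0.0079, 0.0921]
tcp_rot: [[-0.126, 0.992, 0.002], [0.992, 0.126, -0.001], [-0.001, 0.001, -1.0]]
force: [-4.3, -1.3, 18.3]
opening: 0.006
grasp_force: 9.3
```

Travel stopped hard at fingertip height 78 mm under 18 N, so the button is fully in. Now lifting, opening and going over the camera.

>>> send_rows(plan=[[255,0,0,-0.015,0],[255,0,0,-0.025,0],[0,-0.015,0,-0.01,0],[0,-0.03,0,0,0],[0,-0.03,0,0,0],[0,-0.025,0,0,0],[0,-0.005,0,0,0],[0,0,0,0,0],[0,0,0,0,0],[0,0,0,0,0],[0,0,0,0,0]])

```text
time_s: 8.97
position: [0.5932, -0.0945, 0.139]
tcp_rot: [[-0.127, 0.992, -0.001], [0.992, 0.127, 0.001], [0.001, -0.001, -1.0]]
force: [-0.3, -0.8, 0.3]
opening: 0.604
grasp_force: 0.0
```

Run:
```python
from h import *
o=np.array([.5693,.0938,0]);ex=np.array([.1236,-.9923,0]);yh=np.array([.9923,.1236,0]);M=np.stack([ex,yh,[0,0,1]])
s=read_state();print(s['time_s'],s['opening'],s['force'],(s['position']-o)@M.T)
a,d=capture('wrist');b,ds=capture('scene');b=cv2.resize(b[130:250,230:350],None,fx=3.3333,fy=3.3333,interpolation=cv2.INTER_CUBIC)
cv2.imwrite('pics/c4.png',np.hstack([a,cv2.convertScaleAbs(b,alpha=1.4)])[:, 240:])
P=(cloud('wrist',d)-o)@M.T;X=P.reshape(-1,3);t=X[(abs(X[:,1])<.03)&(X[:,0]>.17)&(X[:,2]>.07)&(X[:,2]<.085)];print(len(t),t.min(0),t.max(0))
```

```text
8.9667 0.6043502140316076 [-0.34650116 -0.80354264  0.30633978] [0.18980504 0.00043285 0.13895225]
2137 [ 0.17347199 -0.01969406  0.07006671] [0.20695886 0.02501211 0.08026351]
```

View pics/c4.png

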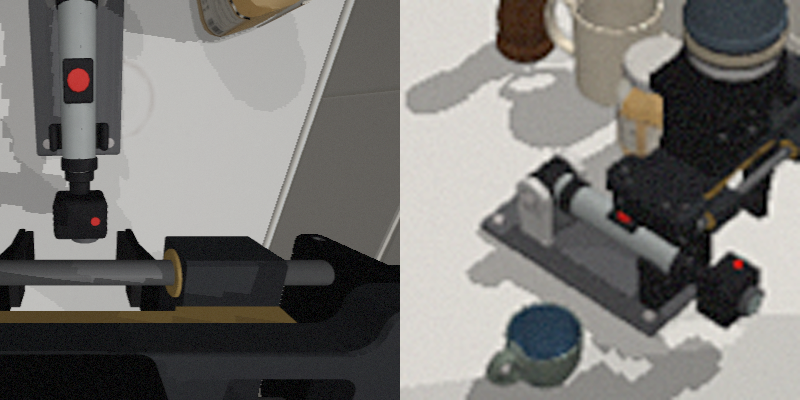

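The boom lies, the button is at (78,80), and the camera at (80,215) is centred at x = 0.190 with about +2 mm lateral offset. The fingers straddle it, so I descend and grip.

>>> send_rows(plan=[[0,0,0.002,0,0],[0,0,0,0,0],[0,0,0,0,0],[0,0,0,0,0],[0,0,0,0,0],[0,0,0,0,0],[0,0,0,0.02,0],[0,0,0,0.02,0],[0,0,0,0.02,0],[0,0,0,0.015,0],[0,0,0,0.011,0],[0,0,0,0,0],[0,0,0,0,0]])

```text
time_s: 10.15
position: [0.5955, -0.0956, 0.0529]
tcp_rot: [[-0.126, 0.992, -0.001], [0.992, 0.126, 0.0], [0.0, -0.001, -1.0]]
force: [0.9, -0.2, 0.3]
opening: 0.995
grasp_force: 0.0
```

>>> send_rows(plan=[[255,0,0,0,0],[255,0,0,0,0],[255,0,0,0,0],[255,0,0,0,0],[255,0,0,0,0],[255,0,0,0,0],[255,0,0,0,0],[255,0,0,0,0],[255,0,0,0,0],[255,0,0,0,0]])

```text
time_s: 10.98
position: [0.5965, -0.0957, 0.0534]
tcp_rot: [[-0.127, 0.992, 0.002], [0.992, 0.127, -0.001], [-0.001, 0.002, -1.0]]
force: [2.2, 0.4, 0.1]
opening: 0.501
grasp_force: 30.0
```

>>> send_rows(plan=[[255,-0.003,0,0,0],[255,-0.006,0,0,0],[255,-0.006,0,0,0],[255,-0.006,0,0,0],[255,-0.006,0,0,0],[255,-0.006,0,0,0],[255,-0.006,0,0,0],[255,-0.006,0,0,0],[255,0,0,0,0],[255,0,0,0,0]])

```text
time_s: 11.82
position: [0.6025, -0.1412, 0.0534]
tcp_rot: [[-0.124, 0.992, 0.002], [0.992, 0.124, -0.0], [-0.0, 0.002, -1.0]]
force: [5.4, 3.0, 0.5]
opening: 0.502
grasp_force: 30.0
```

>>> send_rows(plan=[[255,-0.006,0.001,0,0],[255,-0.006,0,0,0],[255,-0.006,0,0,0],[255,-0.006,0,0,0],[255,-0.006,0.001,0,0],[255,-0.006,0,0,0],[255,-0.006,0,0,0],[255,-0.006,0,0,0],[255,-0.005,0,0,0],[255,0,0,0,0],[255,0,0,0,0]])

```text
time_s: 12.73
position: [0.6098, -0.1918, 0.053]
tcp_rot: [[-0.124, 0.992, -0.0], [0.992, 0.124, 0.003], [0.003, -0.0, -1.0]]
force: [4.2, 5.8, 0.2]
opening: 0.507
grasp_force: 30.0
```

>>> send_rows(plan=[[255,-0.004,0,0,0],[255,-0.004,0,0,0],[255,-0.003,0,0,0],[255,-0.002,0,0,0],[255,-0.001,0,0,0],[255,-0.001,0,0,0],[255,0,0,0,0],[255,0,0,0,0]])

```text
time_s: 13.4
position: [0.6114, -0.2049, 0.0529]
tcp_rot: [[-0.124, 0.992, -0.001], [0.992, 0.124, 0.005], [0.005, -0.0, -1.0]]
force: [3.2, 9.0, -0.1]
opening: 0.505
grasp_force: 30.0
```

>>> send_rows(plan=[[255,-0.001,0,0,0],[255,0,0,0,0],[255,0,0,0,0],[255,0,0,0,0]])

```text
time_s: 13.73
position: [0.6113, -0.205, 0.0528]
tcp_rot: [[-0.124, 0.992, -0.002], [0.992, 0.124, 0.007], [0.007, -0.001, -1.0]]
force: [4.0, 11.3, 1.5]
opening: 0.499
grasp_force: 30.0
```

>>> send_rows(plan=[[255,-0.001,0,0,0],[255,0,0,0,0],[255,0,0,0,0],[255,0,0,0,0],[255,0,0,0,0],[255,0,0,0,0]])

```text
time_s: 14.23
position: [0.6113, -0.2051, 0.0527]
tcp_rot: [[-0.124, 0.992, -0.002], [0.992, 0.124, 0.008], [0.008, -0.001, -1.0]]
force: [4.2, 13.0, 1.8]
opening: 0.504
grasp_force: 30.0
```

Run:
```python
from h import *
o=np.array([.5693,.0938,0]);ex=np.array([.1236,-.9923,0]);yh=np.array([.9923,.1236,0]);M=np.stack([ex,yh,[0,0,1]])
s=read_state();print(s['time_s'],s['opening'],s['force'],(s['position']-o)@M.T)
a,d=capture('wrist');b,ds=capture('scene');b=cv2.resize(b[130:290,230:390],None,fx=2.5,fy=2.5,interpolation=cv2.INTER_CUBIC)
cv2.imwrite('pics/c5.png',np.hstack([a,cv2.convertScaleAbs(b,alpha=1.4)])[:, 240:])
X=((cloud('wrist',d)-o)@M.T).reshape(-1,3);t=X[(abs(X[:,1])<.018)&(X[:,0]>.26)&(X[:,2]>.074)&(X[:,2]<.083)];print(len(t),np.percentile(t,[1,99],axis=0))
```

```text
14.2333 0.5036697231570296 [ 4.16158757 13.01875851  1.8118493 ] [0.30176109 0.00470679 0.05265277]
2152 [[ 0.28469047 -0.01548286  0.07413768]
 [ 0.3169216   0.01763368  0.07775442]]
```

View pics/c5.png

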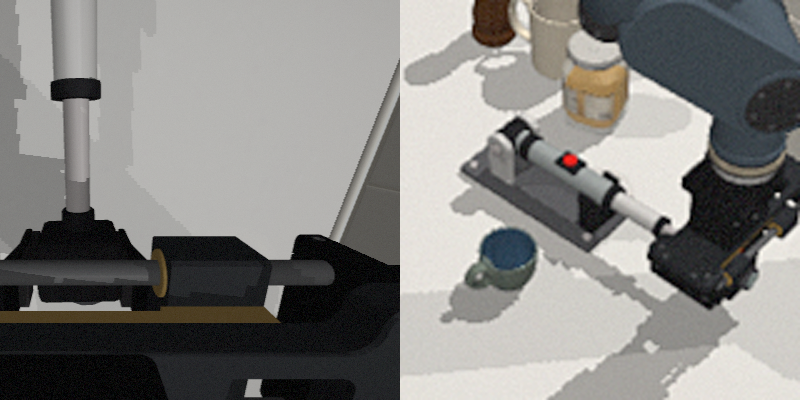

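Both sections are out: the first section's collar is at (75,90), the second section ends at the camera at (78,215), and the camera has moved about 111 mm. The boom lies in the cradle, and the cup and jar are untouched.

```bash
python3 -c "
from rig import *
print(hand_in())"
```

```text
the job is handed in; nothing more can be done
None
```

The job is handed in at about 14 s: the boom is lying in its cradle, the release button is fully in, and both sections are fully out (about 110 mm) with the gripper still holding the camera; the jar, cup and tins were not touched.

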